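# Put the coasters away in the sliding-lid box

### The arm

A 6-joint arm with a two-finger parallel gripper is mounted at the origin on a cart in front of the work surface, level with it; the furniture and walls round the work are solid. World frame = base frame: x ahead of the robot, y to its left, z up, the work surface at z = 0. Lengths are in m, angles in degrees, forces in N, time in s.
With the tool pointing down it reaches from about 0.275 to 0.75 m from the base axis. Payload 10.2 kg.
Tool frame: the origin (TCP) lies midway between the tips of the shut fingers; the grasp point (between the pads) lies bot.grip_depth behind it (bot.grip_depth is the distance from the TCP to the grasp point, in m); z points along the fingers, y is the line along which they close (so a half turn about z gives the same grasp; the last joint's range is limited). The gripper opens to 88 mm and grips with 3 to 60 N. Pads are 18 mm wide; open, the fingers measure 123 mm over their backs; the gripper's body (75 mm by 187 mm) begins 45 mm behind the grasp point.
Start: joints at [62.258, 17.928, 85.812, -0, 76.261, -12.8], TCP at [0.135, 0.507, 0.239] pointing down, gripper open.
Joint ranges: [-168.41, 168.41], [-55.51, 124.54], [10.69, 146.95], [-70.63, 250.63], [1, 178], [-165.06, 165.06]. Speed limits (degrees/s): [136.94, 136.94, 172.46, 180, 180, 180].

### API

Orientations are given as [roll, pitch, yaw] about the fixed x, y, z axes, in that order (R = Rz(yaw) Ry(pitch) Rx(roll)).
In Python, from bench import readout, eyes, bot gives the robot as it stands. The module is installed in compiled form; this text tells all that it offers.
- The arm moves only by the tool apply_moves, never from a script. Its argument "commands" is a list of rows, each a list of 7 numbers: the turn, a rotation vector about the tool's x, y, z normalised to -1 to 1, where 1 is 5 degrees, then the shift along the tool's x, y, z normalised to -1 to 1, where 1 is 40 mm, then the finger opening in mm, from 0 to 88.1. In form: [[ax, ay, az, dx, dy, dz, claw], ...]. A call has 1 to 20 rows; each row shifts and turns the commanded pose from where the row before left it, along the tool's axes as they then stand; what a row does not reach is not made up. A row lasts 1/12 s, in which the tool goes at most 41.7 mm and 7.16 degrees, less where a joint would pass 70% of its speed; a pose out of reach is approached as far as the arm can. A call with a number of a shift or a turn outside -1 to 1 is refused whole. A call with a gripper value outside its range is refused whole. The fingers move at their own pace and stop on an object; "squeeze" is the grip in N (left out, the last holds). Time passes only in rows, so rows that do not move let the fingers close. It gives the time, the measured TCP pose, the force, the opening and the grip force at its end, in the units of the state.
- readout.get_state(): the state, without advancing time (a new reading comes with each control period).
- eyes.read_camera(name): name is "scene" or "top"; returns a dict with "image" (420x560x3 uint8, red, green, blue), "intrinsics" (3x3 intrinsics, pixels), "R" (3x3) and "t" (3): a world point X has camera coordinates R X + t. Camera axes: x right, y down, z forward; pixel columns grow to the right and rows downward; lengths in m; the calibration is good to about 2 mm. A picture is of the moment at which its call begins. There is no depth.
- bot.sign_off(): hands the job in; it is judged then, once.
The state is a dict: "time_s": time; "joints": joint angles; "joint_vel": joint speeds; "effort": joint torques, N m; "eef_pos": TCP position; "orientation": TCP orientation; "force": force on the tool from outside, world axes, zero at the start; "wrist_torque": the same for the moment, N m; "width": opening from 0.0 (shut) to 1.0 (fully open); "grasp_force": force on a finger pad.
Only numpy, scipy, OpenCV 4.12 (cv2) and the standard library are available. Lean on these libraries where they do the work, as an engineer would, in place of code of your own. Each camera call takes 0.05 s, during which the arm holds its last target. There are 200 camera calls.

### The job

Put the three coasters away in the wooden box: lift the lid over its ridge and slide it fully open, then, keeping the three together as one neat pile, lower the pile into the box in the gripper, without dropping it in, so that it lies flat. Finally slide the lid fully shut so that it drops down behind the ridge again, and leave the other things on the worktop where they are.

Things in the scene. Friction and masses are not known exactly. Their poses are not given: they have to be found in the camera images.
- coaster_box: Shallow light-wood box with sliding lid, fixed, long axis about left-right. Origin on the worktop under the compartment's centre; z up; x runs across the lid's travel, away from the robot (turned by the box's yaw); the lid opens along -y (robot's right). Its two side walls (13 mm thick, outer faces at x = +-66 mm) run from y = +70 to -124 mm and rise to z = 62 mm.
- box_floor (a point): Centre of the compartment's floor, 6 mm above the worktop; axes as the box. The compartment is 106 mm along x, up to the side walls' top, and 124 mm along y; its two end walls end 32 mm above this floor, where the closed lid rests.
- box_ridge (a point): Middle of the top of the ridge, z = 44 mm, axes as the box. The ridge runs along x, 8 mm wide and 6 mm high, on the end wall at the box's -y end, 3 mm behind the edge of the closed lid: the lid must be lifted more than 6 mm before it can travel.
- lid_bar (a point): Centre of the upright wooden grip bar on the lid (moves with it, axes as the box): 14 mm thick along y (the travel), 64 mm long along x, standing 30 mm above the lid; this point is 15 mm below its top and 15 mm above the lid's top face. Lid shut: at x = 0, y = -15, z = 61 mm in the box's frame. The lid is a plate 116 (x) x 140 (y) x 8 mm; with the bar 0.22 kg.
- lid_runner (a joint): Lid travel in m: 0 = fully shut, 0.132 = fully open (against the stop), opens along the box's -y. About 1 N friction; stays where it is left.
- lid (a joint): Lid lift in m: 0 = dropped down behind the ridge, at most 0.012 (then the lips stop it). Falls by its own weight; rests at about 0.006 while it lies on the ridge.
- coaster_low_centre (a point): Centre of the lowest of three equal dark-wood coasters, lying flat in one square pile on the worktop. Each is a rectangular plate 100 mm (its x) by 60 mm (its y) by 8 mm (its z), 0.05 kg; the pile is 24 mm high.
- coaster_mid_centre (a point): Centre of the middle coaster (same size and axes).
- coaster_top_centre (a point): Centre of the top coaster (same size and axes).
- tin: Bystander: round food tin, 75 mm across, 58 high; leave it alone. Origin at its underside.
- glass: Bystander: clear drinking glass, 80 mm across, 91 high; leave it alone. Origin at its underside.
- mug: Bystander: speckled cream mug, 107 mm high, 127 long over its handle; leave it alone. Origin at its underside.
- scissors: Bystander: black-handled kitchen scissors, 206 x 84 mm, lying flat, 11 mm high; leave it alone. Origin at its underside.
- teaspoon: Bystander: steel teaspoon, 130 mm long, lying flat; leave it alone. Origin at its underside.
Things that resemble listed ones, but are neither listed nor needed, are in the scene too. What is shaped like the part that bears coaster_top_centre but white is not meant.

How it is judged (in metres and radians):
On the way, in this order (a step that is already met when the one before it is completed fails the run):
1. The lid is lifted over the ridge and slid fully open (within 8 mm of the stop) (value of joint lid_runner above 0.124 m), for 0.1 s.
2. The pile is down in the compartment (lowest coaster's centre under 30 mm above the worktop, top one's under 46 mm) while the fingers still touch the top coaster (z of coaster_low_centre in the frame of coaster_box below 0.03 m and z of coaster_top_centre in the frame of coaster_box below 0.046 m and x of coaster_low_centre in the frame of coaster_box between -0.012 and 0.012 m and y of coaster_low_centre in the frame of coaster_box between -0.036 and 0.036 m and x of coaster_top_centre in the frame of coaster_box between -0.012 and 0.012 m and y of coaster_top_centre in the frame of coaster_box between -0.036 and 0.036 m and contact force between the fingers and coaster_top above 0.3 N), for 0.05 s.
At the end, for the whole second after the job is handed in: The lid is fully shut (travel under 4 mm) and down behind the ridge (lift under 2 mm); all three coasters lie flat (within 4 degrees) and still in the compartment, on the floor or on one another, in one pile (centres within 12 mm of the lowest one's horizontally) (value of joint lid_runner below 0.004 m and value of joint lid below 0.002 m and x of coaster_low_centre in the frame of coaster_box between -0.006 and 0.006 m and y of coaster_low_centre in the frame of coaster_box between -0.034 and 0.034 m and z of coaster_low_centre in the frame of coaster_box between 0.006 and 0.033 m and angle between each of coaster_low_centre, coaster_mid_centre, coaster_top_centre's own z axis and vertical below 0.07 rad and linear speed of each of coaster_low, coaster_mid, coaster_top below 0.02 m/s and x of coaster_mid_centre in the frame of coaster_box between -0.006 and 0.006 m and y of coaster_mid_centre in the frame of coaster_box between -0.034 and 0.034 m and z of coaster_mid_centre in the frame of coaster_box between 0.006 and 0.033 m and x of coaster_top_centre in the frame of coaster_box between -0.006 and 0.006 m and y of coaster_top_centre in the frame of coaster_box between -0.034 and 0.034 m and z of coaster_top_centre in the frame of coaster_box between 0.006 and 0.033 m and horizontal distance between coaster_low_centre and coaster_mid_centre below 0.012 m and horizontal distance between coaster_low_centre and coaster_top_centre below 0.012 m); the robot touches nothing.
It fails at once if The coasters come apart (top or middle coaster's centre more than 45 mm from the lowest one's) (distance between coaster_low_centre and coaster_mid_centre above 0.045 m or distance between coaster_low_centre and coaster_top_centre above 0.045 m).
It fails at once if A bystander (tin, glass, mug, scissors, teaspoon) is moved more than 25 mm (distance of any of tin, glass, mug, scissors, teaspoon from where it was at the start of the episode above 0.025 m).
It also fails if it takes over 67 s, if anything falls off the work surface, if the arm or the gripper's body presses on something with over 40 N, if the wrist force passes 120 N, or if a joint passes its speed limit or range.

## Working session

There is one attempt and no reset: what is moved stays moved. The work goes in short steps, Python scripts to look and compute and a tool call to move; the robot and the scene stay as the last step left them, time stands still between calls to the robot, and variables do not carry over. Pictures are saved under pics/ and viewed, at most 10 in all, crops included, and the job is handed in when it is done.

Besides the shell and the picture viewer there is one more tool, called as a command line: name --pt "numbers of a row" for each row, then --argument value for the rest. apply_moves: Moves the arm, as the interface text tells. Scaled input: -1 to 1 covers 40 mm each way for a shift and 5 degrees each way for a turn. Its arguments: {"type":"object","properties":{"commands":{"type":"array"},"squeeze":{"type":"number"}},"required":["commands"]}

```bash
mkdir -p pics; python3 - <<'E'
from bench import readout, eyes, bot
import cv2,numpy as np
for n in("scene","top"):
    c=eyes.read_camera(n); np.savez(f"pics/{n}0.npz",**c)
    cv2.imwrite(f"pics/{n}0.png",cv2.cvtColor(c["image"],cv2.COLOR_RGB2BGR))
    print(n,c["intrinsics"].tolist(),(-c["R"].T@c["t"]).round(3))
print(bot.grip_depth,readout.get_state())
E
```

```text
scene [[404.733786844774, 0.0, 269.7317000414114], [0.0, 404.733786844774, 209.03843803705206], [0.0, 0.0, 1.0]] [-0.159 -0.409  0.704]
top [[540.688624665421, 0.0, 278.46096683793286], [0.0, 540.688624665421, 208.18546403147909], [0.0, 0.0, 1.0]] [ 0.313 -0.045  1.243]
0.0187 {'time_s': 0.1, 'joints': array([ 6.22572405e+01,  1.79551313e+01,  8.58465708e+01, -5.78331036e-04,
        7.62613703e+01, -1.28006498e+01]), 'joint_vel': array([-0.06479128, -0.06659927, -0.16525704, -0.03589422, -0.2297494 ,
        0.04240273]), 'effort': array([ 4.21788587e-03, -4.02809572e+01, -2.52645940e+01,  6.95782620e-02,
        3.41952418e-02, -2.60116673e-05]), 'eef_pos': array([0.1352908 , 0.50705662, 0.23824846]), 'orientation': array([-1.79938371e+02, -1.34266156e-02,  1.65058021e+02]), 'force': array([ 0.81653661, -0.1494731 ,  0.10427213]), 'wrist_torque': array([ 0.01537075, -0.05957889,  0.00260739]), 'grasp_force': 0.0, 'width': 0.9996934267464614}
```

View pics/top0.png

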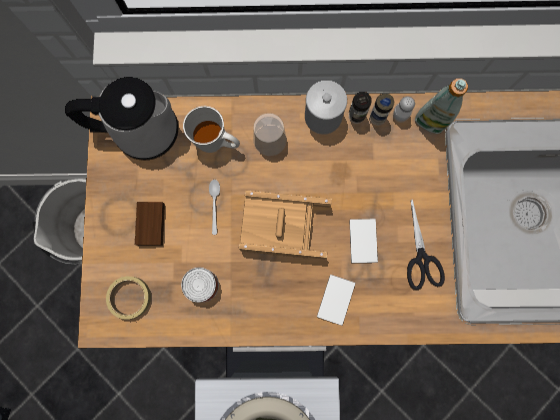

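View pics/scene0.png

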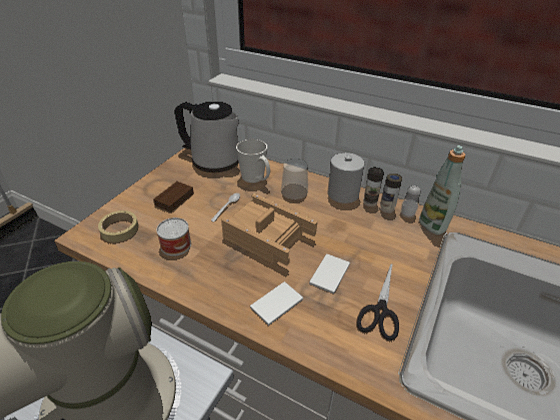

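The top view shows the dark pile at (150,224), the box around (285,226) with its bar at (281,222), and the tin at (199,285). The white cards at (363,240) and (336,300) are decoys. The scene view agrees. Next I'll take a closer crop for corners.

```bash
cat > h.py <<'E'
import numpy as np,cv2
def ray(c,uv,z):
    R,t,K=c["R"],c["t"],c["intrinsics"]
    o=-R.T@t; d=R.T@np.linalg.solve(K,np.array([uv[0],uv[1],1.]))
    return o+d*(z-o[2])/d[2]
def proj(c,X):
    p=c["intrinsics"]@(c["R"]@np.array(X)+c["t"]); return p[:2]/p[2]
E
python3 - <<'E'
from h import *
c=dict(np.load("pics/top0.npz")); im=c["image"]
hsv=cv2.cvtColor(im,cv2.COLOR_RGB2HSV)
m=np.zeros(im.shape[:2],np.uint8); m[190:260,120:180]=(hsv[190:260,120:180,2]<85)*255
n,l,s,ce=cv2.connectedComponentsWithStats(m); k=1+np.argmax(s[1:,4]); print(s[k],ce[k])
cs,_=cv2.findContours((l==k).astype(np.uint8),cv2.RETR_EXTERNAL,cv2.CHAIN_APPROX_NONE)
b=cv2.boxPoints(cv2.minAreaRect(cs[0]))
P=np.array([ray(c,p,.024)[:2] for p in b]);print(b,P.round(4),P.mean(0), np.linalg.norm(np.diff(P,axis=0),axis=1))
a=im[180:275,110:190]; d=im[180:275,230:340]
v=np.hstack([cv2.resize(a,None,fx=4,fy=4),cv2.resize(d,None,fx=4,fy=4)])
cv2.imwrite("pics/crop.png",cv2.cvtColor(v,cv2.COLOR_RGB2BGR))
print(ray(c,(199,285),.058),ray(c,(281,222),.076))
for p in [(247,194),(330,203),(240,253),(327,262)]: print(ray(c,p,.062))
E
```

```text
[ 135  202   30   45 1235] [149.68825911 224.14008097]
[[134.53392 245.78735]
 [136.67647 200.79413]
 [164.80318 202.13348]
 [162.66063 247.12671]] [[0.4446 0.2987]
 [0.5485 0.2973]
 [0.5444 0.2323]
 [0.4407 0.2346]] [0.49457342 0.26573727] [0.10393569 0.06519839 0.10376618]
[0.35346512 0.14538553 0.058     ] [ 0.48679258 -0.03487327  0.076     ]
[0.55301311 0.0402488  0.062     ]
[ 0.52993587 -0.14393034  0.062     ]
[0.42159414 0.05579504 0.062     ]
[ 0.39951537 -0.13374311  0.062     ]
```

View pics/crop.png

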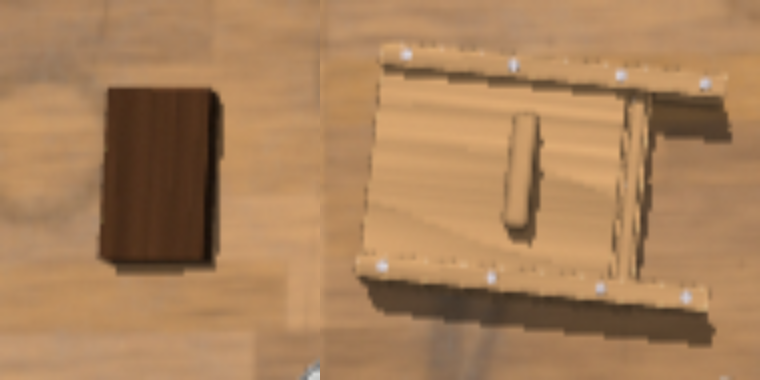

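The crop shows the pile's top face at crop corners (108,88), (211,89), (205,262), (101,259). The box's wall-top outer corners are (380,44), (728,74), (708,311), (355,278), and the bar top is centred at (520,171).

```bash
python3 - <<'E'
from h import *
c=dict(np.load("pics/top0.npz"))
a=lambda L,ox,z:np.array([ray(c,((u-ox[0])/4+ox[1]-.375,v/4+180-.375),z)[:2] for u,v in L])
P=a([(108,88),(211,89),(205,262),(101,259)],(0,110),.024)
ang=lambda d:np.degrees(np.arctan2(d[1],d[0]))
print("pile",P.mean(0),ang(P[0]-P[3]),ang(P[1]-P[2]),np.linalg.norm(P-np.roll(P,1,0),axis=1))
B=a([(380,44),(728,74),(708,311),(355,278)],(320,230),.062)
print("box",B.round(4),np.linalg.norm(B-np.roll(B,1,0),axis=1),ang(B[0]-B[1])-90,ang(B[3]-B[2])-90,ang(B[0]-B[3]),ang(B[1]-B[2]))
m=B.mean(0); bars=a([(514,113),(537,114),(527,230),(504,226)],(320,230),.076)
print("bar",bars.mean(0),ang(bars[0]-bars[3]),ang(bars[1]-bars[2]))
y=np.radians(np.mean([ang(B[0]-B[1])-90,ang(B[3]-B[2])-90]))
X=np.array([np.cos(y),np.sin(y)]);Y=np.array([-X[1],X[0]])
o=m+Y*.027; print("origin",o,np.degrees(y),"bar exp",o-.015*Y)
for u,v,z in((199,285,.058),(269,127,.091),(214,190,0),(214,233,0),(205,125,.107)):print(ray(c,(u,v),z))
E
```

```text
pile [0.49621288 0.26803373] -0.3844389400716529 -0.5032414941963365 [0.09877396 0.05952183 0.09982195 0.05934272]
box [[ 0.5608  0.0455]
 [ 0.5409 -0.1478]
 [ 0.4096 -0.1332]
 [ 0.4301  0.0594]] [0.13136798 0.19440426 0.13212324 0.19365733] -5.870753000732591 -6.092932520828825 -6.039588202543994 -6.363169454380997
bar [ 0.48628624 -0.03215211] -5.647424628049635 -5.623012543628996
origin [ 0.48815852 -0.01718163] -5.981842760780708 bar exp [ 0.48659532 -0.03209996]
[0.35346512 0.14538553 0.058     ]
[ 0.69820446 -0.01101619  0.091     ]
[0.5763516  0.12238638 0.        ]
[0.47449534 0.12148159 0.        ]
[0.69979406 0.12906342 0.107     ]
```

apply_moves --pt "0 0 -0.9 0 0 0 88" --pt "0 0 -0.9 0 0 0 88" --pt "0 0 0 -0.563 -0.693 0.165 88" --pt "0 0 0 -0.563 -0.693 0.165 88" --pt "0 0 0 -0.563 -0.693 0.165 88" --pt "0 0 0 -0.563 -0.693 0.165 88" --pt "0 0 0 -0.563 -0.693 0.165 88" --pt "0 0 0 -0.563 -0.693 0.165 88" --pt "0 0 0 -0.563 -0.693 0.165 88" --pt "0 0 0 -0.563 -0.693 0.165 88" --pt "0 0 0 -0.563 -0.693 0.165 88" --pt "0 0 0 -0.563 -0.693 0.165 88" --pt "0 0 0 -0.563 -0.693 0.165 88" --pt "0 0 0 -0.563 -0.693 0.165 88" --pt "0 0 0 -0.563 -0.693 0.165 88" --pt "0 0 0 -0.563 -0.693 0.165 88" --pt "0 0 0 -0.563 -0.693 0.165 88" --pt "0 0 0 -0.563 -0.693 0.165 88" --pt "0 0 0 -0.563 -0.693 0.165 88" --pt "0 0 0 -0.563 -0.693 0.165 88" --squeeze 25

```text
time_s: 1.77
eef_pos: [0.4874, -0.0327, 0.1193]
orientation: [180.0, -0.0, 174.0]
force: [0.4, 1.0, 0.3]
width: 0.996
grasp_force: 0.0
```

apply_moves --pt "0 0 0 0 0 0 88" --pt "0 0 0 0 0 0 88"

```text
time_s: 1.93
eef_pos: [0.4869, -0.032, 0.1191]
orientation: [180.0, -0.1, 173.9]
force: [-0.0, -0.2, -0.7]
width: 1.002
grasp_force: 0.0
```

apply_moves --pt "0 0 0 0 0 0.55 88" --pt "0 0 0 0 0 0.55 60" --pt "0 0 0 0 0 0.55 50" --pt "0 0 0 0 0 0 30" --pt "0 0 0 0 0 0 20" --pt "0 0 0 0 0 0 10" --pt "0 0 0 0 0 0 5" --pt "0 0 0 0 0 0 5" --pt "0 0 0 0 0 0 5" --pt "0 0 0 0 0 0 5" --pt "0 0 0 0 0 0 5" --pt "0 0 0 0 0 0 5" --squeeze 25

```text
time_s: 2.93
eef_pos: [0.487, -0.0315, 0.0542]
orientation: [-179.9, 0.0, 174.1]
force: [-4.0, -16.9, 5.2]
width: 0.192
grasp_force: 9.1
```

apply_moves --pt "0 0 0 0 0 0 5" --pt "0 0 0 0 0 0 5" --pt "0 0 0 0 0 0 5" --pt "0 0 0 0 0 0 5"

```text
time_s: 3.27
eef_pos: [0.4869, -0.033, 0.0543]
orientation: [-179.8, 0.0, 174.1]
force: [-3.7, -14.4, 2.1]
width: 0.157
grasp_force: 25.0
```

apply_moves --pt "0 0 0 0 -0.03 0 5" --pt "0 0 0 0 0 -0.1 5" --pt "0 0 0 0 0 -0.13 5" --pt "0 0 0 0 0 0 5"

```text
time_s: 3.6
eef_pos: [0.4868, -0.0333, 0.0636]
orientation: [-179.9, 0.0, 174.0]
force: [-1.7, -7.7, -2.8]
width: 0.158
grasp_force: 25.0
```

apply_moves --pt "0 0 0 0 -0.3 0 5" --pt "0 0 0 0 -0.4 0 5" --pt "0 0 0 0 -0.4 0 5" --pt "0 0 0 0 -0.4 0 5" --pt "0 0 0 0 -0.4 0 5" --pt "0 0 0 0 -0.4 0 5" --pt "0 0 0 0 -0.4 0 5" --pt "0 0 0 0 -0.3 0 5" --pt "0 0 0 0 -0.2 0 5" --pt "0 0 0 0 -0.08 0 5" --pt "0 0 0 0 0 0 5" --pt "0 0 0 0 0 0 5"

```text
time_s: 4.6
eef_pos: [0.4724, -0.1625, 0.0627]
orientation: [180.0, -0.1, 174.1]
force: [-6.0, -0.9, -1.6]
width: 0.156
grasp_force: 25.0
```

apply_moves --pt "0 0 0 0 0 0.08 5" --pt "0 0 0 0 0 0 30" --pt "0 0 0 0 0 0 40" --pt "0 0 0 0 0 0 40" --pt "0 0 0 0 0 -0.5 50" --pt "0 0 0 0 0 -1 88" --pt "0 0 -0.55 0 0 -1 88" --pt "0 0 -0.55 0 0 0 88" --pt "0 0 0 -0.042 0.897 0 88" --pt "0 0 0 -0.042 0.897 0 88" --pt "0 0 0 -0.042 0.897 0 88" --pt "0 0 0 -0.042 0.897 0 88" --pt "0 0 0 -0.042 0.897 0 88" --pt "0 0 0 -0.042 0.897 0 88" --pt "0 0 0 -0.042 0.897 0 88" --pt "0 0 0 -0.042 0.897 0 88" --pt "0 0 0 -0.042 0.897 0 88" --pt "0 0 0 -0.042 0.897 0 88" --pt "0 0 0 -0.042 0.897 0 88" --pt "0 0 0 -0.042 0.897 0 88"

```text
time_s: 6.27
eef_pos: [0.4967, 0.2699, 0.1604]
orientation: [180.0, 0.1, 179.6]
force: [-0.4, -0.7, -0.1]
width: 1.0
grasp_force: 0.0
```

apply_moves --pt "0 0 0 0 0 0 88" --pt "0 0 0 0 0 0 88"

```text
time_s: 6.43
eef_pos: [0.4965, 0.2692, 0.1599]
orientation: [180.0, 0.0, 179.7]
force: [0.8, 0.1, -0.1]
width: 0.997
grasp_force: 0.0
```

```bash
python3 - <<'E'
from bench import eyes
from h import *
c=eyes.read_camera("top");np.savez("pics/top1.npz",**c)
v=cv2.resize(c["image"][150:300,100:360],None,fx=3,fy=3)
cv2.imwrite("pics/top1.png",cv2.cvtColor(v,cv2.COLOR_RGB2BGR))
E
```

```text
(no output)
```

View pics/top1.png

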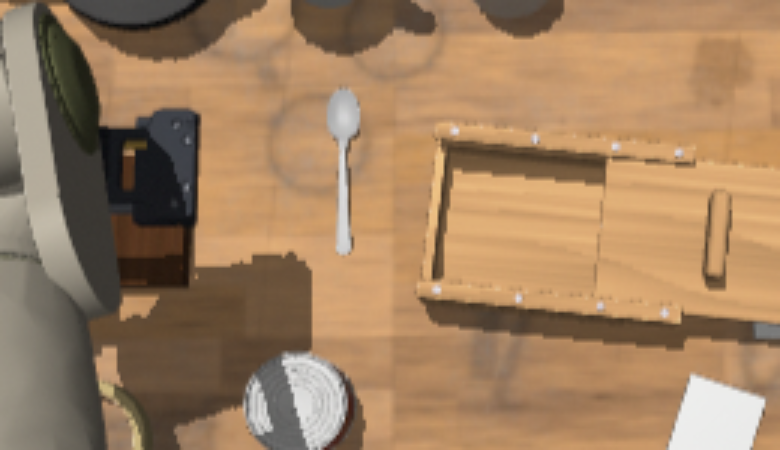

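The lid is open, with its edge at (603,200) and bar at (717,235). The gripper is over the pile, so I'll descend and grip.

apply_moves --pt "0 0 0 0 -0.03 0.9 88" --pt "0 0 0 0 0 0.9 88" --pt "0 0 0 0 0 0.9 88" --pt "0 0 0 0 0 0.7 88" --pt "0 0 0 0 0 0.4 88" --pt "0 0 0 0 0 0.1 88" --pt "0 0 0 0 0 0 80" --pt "0 0 0 0 0 0 75" --pt "0 0 0 0 0 0 70" --pt "0 0 0 0 0 0 66" --pt "0 0 0 0 0 0 63" --pt "0 0 0 0 0 0 60" --pt "0 0 0 0 0 0 57" --pt "0 0 0 0 0 0 54" --pt "0 0 0 0 0 0 50" --pt "0 0 0 0 0 0 50" --pt "0 0 0 0 0 0 50" --squeeze 30

```text
time_s: 7.9
eef_pos: [0.497, 0.2667, 0.0046]
orientation: [180.0, 0.1, 179.6]
force: [-0.7, 1.2, 6.3]
width: 0.676
grasp_force: 30.0
```

apply_moves --pt "0 0 0 0 0 -0.15 50" --pt "0 0 0 0 0 -0.4 50" --pt "0 0 0 0 0 -0.7 50" --pt "0 0 0 0 0 -0.7 50" --pt "0 0 0 0 0 -0.5 50" --pt "0 0 0.4 0 0 -0.2 50" --pt "0 0 0.4 0 0 0 50" --pt "0 0 0.3 0 0 0 50" --pt "0 0 0 -0.052 -0.4 0 50" --pt "0 0 0 -0.052 -0.75 0 50" --pt "0 0 0 -0.052 -0.85 0 50" --pt "0 0 0 -0.052 -0.85 0 50" --pt "0 0 0 -0.052 -0.85 0 50" --pt "0 0 0 -0.052 -0.85 0 50" --pt "0 0 0 -0.052 -0.85 0 50" --pt "0 0 0 -0.052 -0.75 0 50" --pt "0 0 0 -0.052 -0.58 0 50" --pt "0 0 0 -0.052 -0.35 0 50" --pt "0 0 0 0 0 0 50" --pt "0 0 0 0 0 0 50"

```text
time_s: 9.57
eef_pos: [0.4878, -0.0175, 0.1099]
orientation: [180.0, -0.0, 174.0]
force: [0.4, 0.3, -2.6]
width: 0.68
grasp_force: 30.0
```

```bash
python3 - <<'E'
from bench import eyes
from h import *
o=[]
for n,s in(("top",np.s_[150:300,200:360]),("scene",np.s_[150:300,190:350])):
    c=eyes.read_camera(n);np.savez(f"pics/{n}2.npz",**c)
    o.append(cv2.resize(c["image"][s],None,fx=2.5*1,fy=2.5*1,interpolation=cv2.INTER_CUBIC))
cv2.imwrite("pics/v2.png",cv2.cvtColor(np.hstack(o),cv2.COLOR_RGB2BGR))
E
```

```text
(no output)
```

View pics/v2.png

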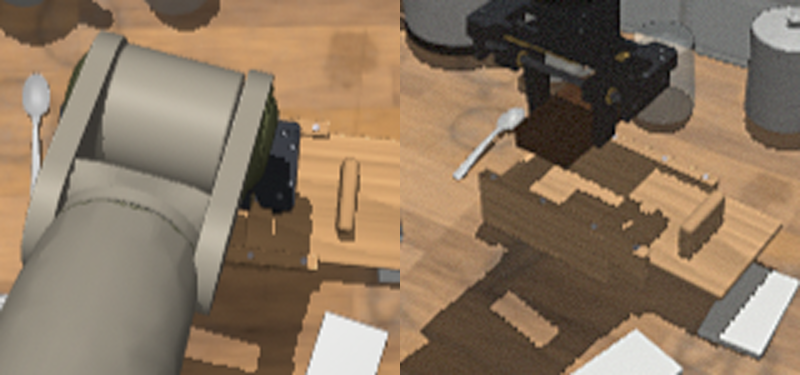

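The scene view shows the pile held square over the box, its lower front edge running from about (515,152) to (568,167). I'll measure that edge against the near wall.

```bash
python3 - <<'E'
from h import *
c=dict(np.load("pics/scene2.npz"));im=c["image"]
y=np.radians(-6);X=np.array([np.cos(y),np.sin(y)]);Y=np.array([-X[1],X[0]]);o=np.array([.4882,-.0172])
W=lambda x,yy,z:proj(c,[*(o+X*x+Y*yy),z])
for n,q in dict(pLbot=(-.05,.03,.1053),pRbot=(-.05,-.03,.1053),pLtop=(-.05,.03,.1293),pRtop=(-.05,-.03,.1293),wallL=(-.066,.07,.062),wallR=(-.066,-.124,.062),wallbL=(-.066,.07,0)).items():
    u=W(*q);print(n,u.round(1),"crop",((u+.5-[215,180])*8).round())
v=cv2.resize(im[180:250,215:300],None,fx=8,fy=8,interpolation=cv2.INTER_CUBIC)
v=cv2.convertScaleAbs(v,alpha=1.7,beta=10)
cv2.imwrite("pics/v3.png",cv2.cvtColor(v,cv2.COLOR_RGB2BGR))
E
```

```text
pLbot [235.6 208.1] crop [168. 229.]
pRbot [256.2 217.7] crop [333. 306.]
pLtop [235. 200.] crop [164. 164.]
pRtop [255.9 209.6] crop [331. 240.]
wallL [219.5 219.3] crop [ 40. 319.]
wallR [286.4 252.4] crop [575. 583.]
wallbL [221.5 237.9] crop [ 56. 467.]
```

View pics/v3.png

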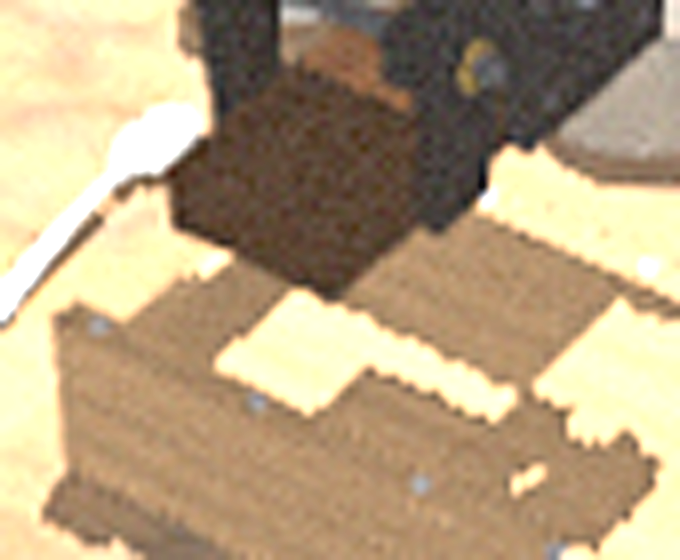

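```bash
python3 - <<'E'
from h import *
c=dict(np.load("pics/scene2.npz"))
y=np.radians(-6);X=np.array([np.cos(y),np.sin(y)]);Y=np.array([-X[1],X[0]]);o=np.array([.4882,-.0172])
W=lambda x,yy,z:(proj(c,[*(o+X*x+Y*yy),z])+.5-[215,180])*8
def off(seen,x,z):
    a,b,d=W(x,.05,z),W(x,-.05,z),W(x+.001,.05,z)
    n=np.array([-(b-a)[1],(b-a)[0]]);n/=np.linalg.norm(n)
    return [((np.array(s)-a)@n/((d-a)@n)).round(2) for s in seen]
print("pins mm",off([(99,325),(258,402),(420,484)],-.0595,.062))
print("pile mm",off([(174,225),(330,296)],-.05,.1053))
t=dict(np.load("pics/top1.npz"))
for u,v in((455,131),(535,138),(615,146),(679,152),(437,289),(519,297),(600,306),(665,313)):
    p=ray(t,((u+.5)/3+100-.5,(v+.5)/3+150-.5),.062)[:2]-o; print((p@X*1e3).round(1),(p@Y*1e3).round(1))
E
```

```text
pins mm [np.float64(1.5), np.float64(1.91), np.float64(1.07)]
pile mm [np.float64(2.28), np.float64(3.0)]
60.8 54.4
60.9 -5.3
60.2 -64.9
60.0 -112.4
-57.5 55.6
-57.9 -4.7
-59.0 -64.0
-59.8 -111.5
```

apply_moves --pt "0 0 -0.06 0 0 0.5 50" --pt "0 0 0 0 0 0.4 50" --pt "0 0 0 0 0 0.1 50" --pt "0 0 0 0 0 0.1 50" --pt "0 0 0 0 0 0.1 50" --pt "0 0 0 0 0 0.1 50" --pt "0 0 0 0 0 0.1 50" --pt "0 0 0 0 0 0.1 50" --pt "0 0 0 0 0 0 50"

```text
time_s: 10.42
eef_pos: [0.4878, -0.0172, 0.0494]
orientation: [180.0, -0.0, 174.4]
force: [-0.5, -0.5, -2.3]
width: 0.678
grasp_force: 30.0
```

apply_moves --pt "0 0 0 0 0 0.2 50" --pt "0 0 0 0 0 0.2 50" --pt "0 0 0 0 0 0.2 50" --pt "0 0 0 0 0 0.15 50" --pt "0 0 0 0 0 0.1 50" --pt "0 0 0 0 0 0.05 50" --pt "0 0 0 0 0 0.03 50" --pt "0 0 0 0 0 0 50"

```text
time_s: 11.08
eef_pos: [0.4881, -0.0173, 0.0126]
orientation: [-180.0, -0.0, 174.4]
force: [1.2, -0.5, -1.9]
width: 0.68
grasp_force: 30.0
```

apply_moves --pt "0 0 0 0 0 0.03 50" --pt "0 0 0 0 0 0.02 50" --pt "0 0 0 0 0 0 50" --pt "0 0 0 0 0 0 50"

```text
time_s: 11.42
eef_pos: [0.4881, -0.0173, 0.0108]
orientation: [-180.0, 0.0, 174.4]
force: [0.2, 0.2, -1.4]
width: 0.679
grasp_force: 30.0
```

apply_moves --pt "0 0 0 0 0 0.02 50" --pt "0 0 0 0 0 0.02 50" --pt "0 0 0 0 0 0 50" --pt "0 0 0 0 0 0 50"

```text
time_s: 11.75
eef_pos: [0.4882, -0.0174, 0.0105]
orientation: [-180.0, 0.0, 174.4]
force: [-6.9, 0.7, 17.8]
width: 0.678
grasp_force: 30.0
```

apply_moves --pt "0 0 0 0 0 -0.02 62" --pt "0 0 0 0 0 0 66" --pt "0 0 0 0 0 0 70" --pt "0 0 0 0 0 0 70" --pt "0 0 0 0 0 -0.4 70" --pt "0 0 0 0 0 -0.8 70" --pt "0 0 0 0 0 -1 70" --pt "0 0 0 0 0 -1 70" --pt "0 0 0 0.01 -0.8 -0.3 70" --pt "0 0 0 0.01 -0.9 0 70" --pt "0 0 0 0.01 -0.9 0 70" --pt "0 0 0 0.01 -0.7 0 70" --pt "0 0 0 0 -0.35 0 70" --pt "0 0 0 0 0 0 70"

```text
time_s: 12.92
eef_pos: [0.4718, -0.1649, 0.1497]
orientation: [-180.0, 0.0, 174.2]
force: [-0.1, 1.1, -0.2]
width: 0.795
grasp_force: 0.0
```

```bash
python3 - <<'E'
from bench import eyes
from h import *
o=[]
for n,s in(("top",np.s_[150:300,220:380]),("scene",np.s_[150:300,190:350])):
    c=eyes.read_camera(n);np.savez(f"pics/{n}4.npz",**c)
    o.append(cv2.resize(c["image"][s],None,fx=2.5,fy=2.5,interpolation=cv2.INTER_CUBIC))
cv2.imwrite("pics/v4.png",cv2.cvtColor(np.hstack(o),cv2.COLOR_RGB2BGR))
E
```

```text
(no output)
```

View pics/v4.png

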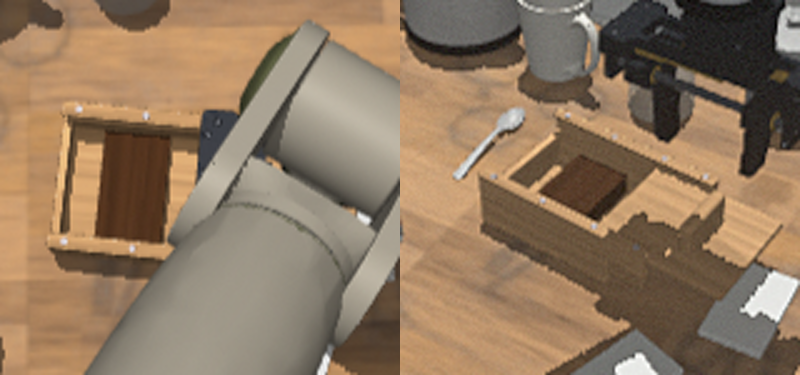

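The pile lies flat and square in the compartment, at (135,185) in the top crop, and the lid is still open. Next I'll grip the bar.

apply_moves --pt "0 0 0 0 0.06 0.7 70" --pt "0 0 0 0 0 0.7 70" --pt "0 0 0 0 0 0.6 60" --pt "0 0 0 0 0 0.24 50" --pt "0 0 0 0 0 0 30" --pt "0 0 0 0 0 0 20" --pt "0 0 0 0 0 0 10" --pt "0 0 0 0 0 0 5" --pt "0 0 0 0 0 0 5" --pt "0 0 0 0 0 0 5" --pt "0 0 0 0 0 0 5" --pt "0 0 0 0 0 0 5" --pt "0 0 0 0 0 0 5" --pt "0 0 0 0 0 0 5" --squeeze 25

```text
time_s: 14.18
eef_pos: [0.4727, -0.1605, 0.0608]
orientation: [-180.0, 0.1, 174.3]
force: [-1.8, -2.9, 5.6]
width: 0.159
grasp_force: 25.0
```

apply_moves --pt "0 0 0 0 0 -0.07 5" --pt "0 0 0 0 0 0 5" --pt "0 0 0 -0.003 0.3 0 5" --pt "0 0 0 -0.004 0.4 0 5" --pt "0 0 0 -0.004 0.4 0 5" --pt "0 0 0 -0.004 0.4 0 5" --pt "0 0 0 -0.004 0.4 0 5" --pt "0 0 0 -0.004 0.4 0 5" --pt "0 0 0 -0.004 0.4 0 5" --pt "0 0 0 -0.003 0.25 0 5" --pt "0 0 0 -0.002 0.15 0 5" --pt "0 0 0 0 0.05 0 5" --pt "0 0 0 0 0.03 0 5" --pt "0 0 0 0 0 0 5" --pt "0 0 0 0 0 0 5"

```text
time_s: 15.43
eef_pos: [0.4869, -0.0336, 0.0633]
orientation: [-179.9, 0.1, 174.4]
force: [5.1, -5.5, -3.1]
width: 0.156
grasp_force: 25.0
```

apply_moves --pt "0 0 0 0 0.03 0.1 5" --pt "0 0 0 0 0 0.1 5" --pt "0 0 0 0 0 0.03 5" --pt "0 0 0 0 0 0 5"

```text
time_s: 15.77
eef_pos: [0.4871, -0.0334, 0.055]
orientation: [-179.8, 0.2, 174.4]
force: [-1.0, -11.1, 8.6]
width: 0.157
grasp_force: 25.0
```

apply_moves --pt "0 0 0 0 0 0 20" --pt "0 0 0 0 0 0 30" --pt "0 0 0 0 0 0 40" --pt "0 0 0 0 0 -0.5 40" --pt "0 0 0 0 0 -0.9 40" --pt "0 0 0 0 0 -0.9 40" --pt "0 0 0 0 0 -0.5 40" --pt "0 0 0 0 0.9 0 40" --pt "0 0 0 0 0.9 0 40" --pt "0 0 0 0 0.9 0 40" --pt "0 0 0 0 0.9 0 40" --pt "0 0 0 0 0.9 0 40" --pt "0 0 0 0 0.9 0 40" --pt "0 0 0 0 0.9 0 40" --pt "0 0 0 0 0 0 40"

```text
time_s: 17.02
eef_pos: [0.51, 0.2237, 0.1654]
orientation: [179.9, -0.1, 174.7]
force: [0.2, 0.1, 0.5]
width: 0.453
grasp_force: 0.0
```

```bash
python3 - <<'E'
from bench import eyes
from h import *
o=[]
for n,s in(("top",np.s_[170:280,225:345]),("scene",np.s_[180:290,210:330])):
  for k in (0,5):
    c=eyes.read_camera(n) if k else dict(np.load(f"pics/{n}0.npz"))
    o.append(cv2.resize(c["image"][s],None,fx=3.3,fy=2.7,interpolation=cv2.INTER_CUBIC)[:, :398])
v=np.vstack([np.hstack(o[:2]),np.hstack(o[2:])]);print(v.shape)
cv2.imwrite("pics/v5.png",cv2.cvtColor(v,cv2.COLOR_RGB2BGR))
E
```

```text
(594, 792, 3)
```

View pics/v5.png

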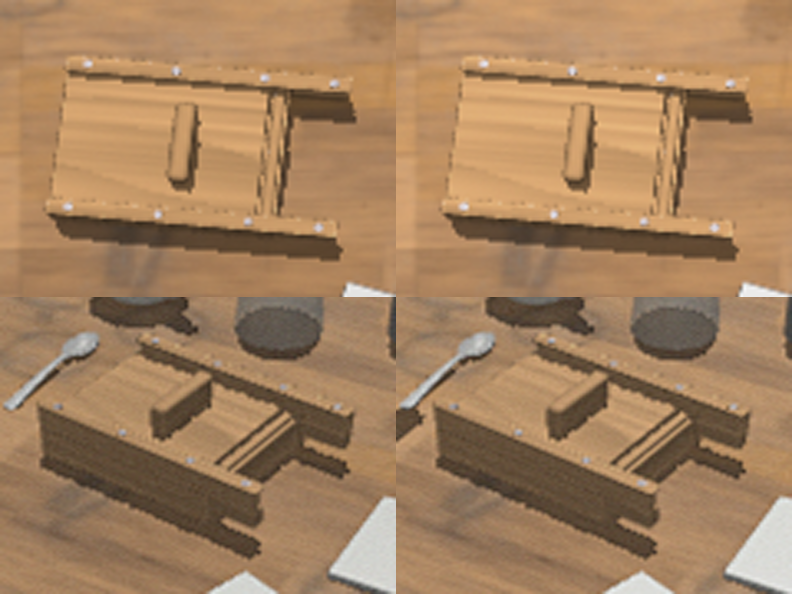

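The before and after views match: the bar is at (182,143) before and (578,143)−396 after, and the ridge is visible behind the lid edge. The lid is shut and down, so I'm handing in.

```bash
python3 -c "
from bench import bot
print(bot.sign_off())"
```

```text
the job is handed in; nothing more can be done
None
```

The job is handed in, with no verdict returned: the three coasters were lowered into the box as one flat pile, and the last pictures show the lid shut down behind its ridge; I saw no other item disturbed.

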